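# Put the setting block away and close the keeper bar

### The arm

A 7-joint arm with a two-finger parallel gripper is mounted at the origin on a cart in front of the work surface, level with it; the furniture and walls round the work are solid. World frame = base frame: x ahead of the robot, y to its left, z up, the work surface at z = 0. Lengths are in m, angles in rad, forces in N, time in s.
With the tool pointing down it reaches from about 0.4 to 0.85 m from the base axis. Payload 10.4 kg.
Tool frame: the origin (TCP) lies on the centre line of the jaws, within the pads' length; the fingertips stand bot.finger_overhang ahead of it and the grasp point (between the pads) lies 11 mm behind it (bot.finger_overhang is the distance from the TCP to the fingertips, in m); z points along the fingers, y is the line along which they close (so a half turn about z gives the same grasp; the last joint's range is limited). The gripper opens to 87 mm and grips with 3 to 60 N. Pads are 19 mm wide; open, the fingers measure 117 mm over their backs; the gripper's body (75 mm by 190 mm) begins 51 mm behind the grasp point.
Start: joints at [-1.236, 0.332, -0.065, 1.46, 0.022, 1.35, -0.088], TCP at [0.219, 0.585, 0.231] pointing down, gripper open.
Joint ranges: [-2.6, 2.6], [-0.5, 2.12], [-1.47, 1.34], [0.16, 2.42], [-1.27, 4.41], [0.06, 2.06], [-2.6, 2.6]. Speed limits (rad/s): [2.22, 2.22, 2.79, 2.79, 3.14, 3.14, 3.14].

### API

Orientations are given as a rotation vector (axis times angle).
In Python, from workcell import bot gives the robot as it stands. The module is installed in compiled form; this text tells all that it offers. Calls block until the motion is done:
- bot.move_pose(position, orientation): joint-space move of the TCP to a pose.
- bot.move_linear(position, ori=None, speed=0.15, guard=None): straight line of the TCP; ori=None keeps the orientation; speed is the mean speed in m/s. With guard (N) it stops when the force on the tool has changed by that much, and returns True; else False.
- bot.set_joints(angles): joint-space move.
- bot.gripper_open() and bot.clamp(squeeze=None): open the fingers fully, or close them until they stop; squeeze is the grip in N (None keeps the last).
- bot.wait(seconds).
- bot.ik(position, orientation): joint angles nearest the present ones, or None.
- bot.get_image(name): name is "scene" or "top" or "wrist"; returns the picture (420x560x3 uint8, blue, green, red); there is no depth.
- bot.get_calibration(name): a dict with "K" (3x3 intrinsics, pixels), "cam_to_world" (4x4, takes a point from camera to world coordinates); the wrist camera has in their place "T_tool_cam" (4x4, takes a point from camera to tool coordinates, whose origin is the TCP and whose axes are the flange's). Camera axes: x right, y up, looking along -z (the intrinsics and any distortion apply to the point x, -y, -z); pixel columns grow to the right and rows downward; lengths in m; the calibration is good to about 2 mm. A picture is of the moment at which its call begins: read the wrist's pose just before it. get_calibration takes no time and is no camera call.
A pose or a line that the arm cannot do raises bot.IKError and nothing moves.
- bot.close_job(): hands the job in; it is judged then, once.
Trained networks look in the newest picture that a camera, given by its name, has taken for a name from the list of things; names that differ only in an ending like _2 or _b are one class to them, and where a whole thing is asked for, a point or a joint stands for the part that bears it (a point fixed in the world has none). Each returns a list of dicts, best first, with "conf" (0 to 1); they miss things now and then, are a little off and sometimes report something else, mostly with a low value. They report only what shows in the picture. A call takes as long as a camera call. They do not tell look-alikes from the thing itself.
- bot.regions_of(target, camera): "pixels" (420x560 bool, what is visible of it) and "box" ([left, top, width, height] in pixels, round what is visible of it).
Readings, each from a call of its own:
- bot.current_time(): time.
- bot.current_joints(): joint angles.
- bot.current_dq(): joint speeds.
- bot.current_joint_efforts(): joint torques, N m.
- bot.current_tcp_pos(): TCP position.
- bot.current_tcp_rot(): TCP orientation.
- bot.current_ft_force(): force on the tool from outside, world axes, zero at the start.
- bot.current_torque(): the same for the moment, N m.
- bot.current_grip_width(): finger opening in m.
- bot.current_gripper_force(): force on a finger pad.
Only numpy, scipy, OpenCV 4.12 (cv2) and the standard library are available. Lean on these libraries where they do the work, as an engineer would, in place of code of your own. Each camera call takes 0.05 s, during which the arm holds its last target. There are 200 camera calls.

### The job

The green-handled setting block is finished with: put it back in its own green-labelled pocket of the leaning stand, fully home, then press the long keeper bar down to its stop, pushing near its middle so that both ends go down evenly. The yellow-handled block is still in use: leave it and the two stored blocks alone.

Things in the scene. Friction and masses are not known exactly. Their poses are not given: they have to be found in the camera images.
- block_green: The setting block to put away, standing upright on the table at any turn. Steel body 40 (its x) x 26 (its y) x 38 mm tall, with a green grip 16 mm square and 42 mm high on the middle of its top. Origin: centre of the underside; z runs up through the grip. Mass 0.23 to 0.45 kg. A half turn about z makes no difference.
- block_yellow: Setting block still in use, standing upright on the table; not to be moved. Steel body 40 (its x) x 26 (its y) x 48 mm tall, with a yellow grip 16 mm square and 42 mm high on the middle of its top. Origin: centre of the underside; z runs up through the grip.
- mouth_green (a point): Centre of the green-labelled pocket's mouth, 82 mm above the table. Its z points out along the pocket, 25 degrees from vertical toward the stand's front; y along the row, x toward the back. Inside 44 mm (x) by 29.5 mm (y), 38 mm deep, mouth bevelled 4 mm: the block's body fits with its shoulder flush with the mouth, and slides home by its weight once it has entered.
- stand: Fixed leaning stand, 260 mm wide (its y). Origin on the table below the middle of the row of mouths; x to its back, z up. Four grey pockets 58 mm apart, mouths in one plane, each with a red, green, yellow or blue label on the sill behind its mouth; their order varies. The red and blue blocks stand in theirs, 16 mm square grips 42 mm out of the mouths; the other two are empty.
- keeper (a joint): Hinge of the keeper bar, rad: 0 = down at its stop, just over the shoulders of blocks that are home; 0.9 to 1.0 = raised, as at the start, clear of the mouths. Stiff: it stays where it is left, and takes about 4 to 8 N at the bar to move.
- keeper_twist (a joint): Sideways twist of the keeper bar, rad: 0 = both ends even. Sprung: it twists when the bar is pressed away from its middle, about 0.02 rad for 8 N pressed 10 mm off.
- bar_middle (a point): Middle of the keeper bar's axis. Round steel bar, 9 mm thick, 260 mm long, along the stand's y in front of the mouths; black rubber sleeve (44 mm long, 11 mm thick) at its middle. It closes down and back on 55 mm arms about bar_pivot. Down, its axis lies 18 mm in front of the mouths' centre line and 5.5 mm above their plane; no grip is within 21 mm of the middle along y.
- bar_pivot (a point): Middle of the keeper bar's hinge axis (along the stand's y), low in front of the pockets, 72.5 mm in front of the mouths' centre line and 12 mm above the mouth plane, both measured in mouth_green's axes; its axes are parallel to those of mouth_green.
- block_red: Setting block stored in the red-labelled pocket, not to be taken out: steel body 40 x 26 x 28 mm with a red grip 16 mm square and 42 mm high. Origin: centre of the underside; z runs up through the grip.
- block_blue: Setting block stored in the blue-labelled pocket, not to be taken out: steel body 40 x 26 x 58 mm with a blue grip 16 mm square and 42 mm high. Origin: centre of the underside; z runs up through the grip.
- shear_machine: Black test machine, fixed, along the back of the table behind the stand. Its bed is 140 mm high, its front face 0.61 to 0.67 m ahead of the robot's base (nearest at the left); left of the base's centre line a post and, further left, a tall housing rise to 0.47 m above the table from that same front. Keep the arm and gripper clear of it.
There are look-alikes about, which are no part of the job. What is shaped like the block_green but orange, purple or turquoise is not meant.

How it is judged:
On the way, in this order (a step that is already met when the one before it is completed fails the run):
1. the green block is home in the green pocket and let go (z of block_green in the frame of mouth_green between -0.0415 and -0.035 m and x of block_green in the frame of mouth_green between -0.006 and 0.006 m and y of block_green in the frame of mouth_green between -0.006 and 0.006 m and angle between the z axis of block_green and the z axis of mouth_green, either way round below 0.12 rad and contact force between block_green and the fingers below 0.2 N), for 0.2 s.
2. the keeper bar is down at its stop (value of joint keeper below 0.06 rad and value of joint keeper_twist between -0.03 and 0.03 rad), for 0.2 s.
At the end, for the whole second after the job is handed in: The green block rests released in the green-labelled pocket, its shoulder within 3 mm of the mouth plane, and the keeper bar is down (within 0.06 rad of its stop) and level (twist under 0.03 rad) (all of step 1 and all of step 2 and linear speed of block_green below 0.01 m/s); the robot touches nothing.
It fails at once if the keeper bar is forced down askew (twisted by more than 0.08 rad) (value of joint keeper_twist above 0.08 rad or value of joint keeper_twist below -0.08 rad).
It fails at once if the yellow block is moved by more than 15 mm (distance of block_yellow from where it was at the start of the episode above 0.015 m).
It fails at once if the stored red block is moved by more than 15 mm (distance of block_red from where it was at the start of the episode above 0.015 m).
It fails at once if the stored blue block is moved by more than 15 mm (distance of block_blue from where it was at the start of the episode above 0.015 m).
It also fails if it takes over 59 s, if anything falls off the work surface, if the arm or the gripper's body presses on something with over 40 N, if the wrist force passes 120 N, or if a joint passes its speed limit or range.

## Working session

There is one attempt and no reset: what is moved stays moved. The work goes in short steps, each a Python script; the robot and the scene stay as the last script left them, time stands still between calls to the robot, and variables do not carry over. Pictures are saved under pics/ and viewed, at most 10 in all, crops included, and the job is handed in when it is done.

```bash
mkdir -p pics
python3 - <<'E'
from workcell import bot
import cv2,numpy as np
np.set_printoptions(precision=4,suppress=True)
for n in ("scene","top"):
    cv2.imwrite(f"pics/{n}0.png",bot.get_image(n))
    c=bot.get_calibration(n);print(n,c)
print(bot.get_calibration("wrist"),bot.finger_overhang,bot.current_tcp_pos(),bot.current_tcp_rot())
E
```

```text
scene {'K': array([[425.7357,   0.    , 276.6154],
       [  0.    , 425.7357, 212.1324],
       [  0.    ,   0.    ,   1.    ]]), 'cam_to_world': array([[ 0.8659,  0.276 , -0.4171,  0.0806],
       [-0.4999,  0.5055, -0.7033, -0.8396],
       [ 0.0167,  0.8175,  0.5757,  0.7649],
       [ 0.    ,  0.    ,  0.    ,  1.    ]])}
top {'K': array([[396.2196,   0.    , 285.1278],
       [  0.    , 396.2196, 209.164 ],
       [  0.    ,   0.    ,   1.    ]]), 'cam_to_world': array([[ 0.01  ,  0.9977, -0.0677,  0.4976],
       [-0.9999,  0.0103,  0.0042,  0.0086],
       [ 0.0049,  0.0676,  0.9977,  1.0589],
       [ 0.    ,  0.    ,  0.    ,  1.    ]])}
{'K': array([[375.9254,   0.    , 280.3669],
       [  0.    , 375.9254, 204.2656],
       [  0.    ,   0.    ,   1.    ]]), 'T_tool_cam': array([[-0.0005,  0.9562,  0.2926,  0.0808],
       [ 1.    ,  0.0007, -0.0007,  0.0004],
       [-0.0009,  0.2926, -0.9562, -0.1529],
       [ 0.    ,  0.    ,  0.    ,  1.    ]])} 0.008 [0.2188 0.5851 0.2298] [-0.5589 -3.0913  0.0021]
```

View pics/scene0.png

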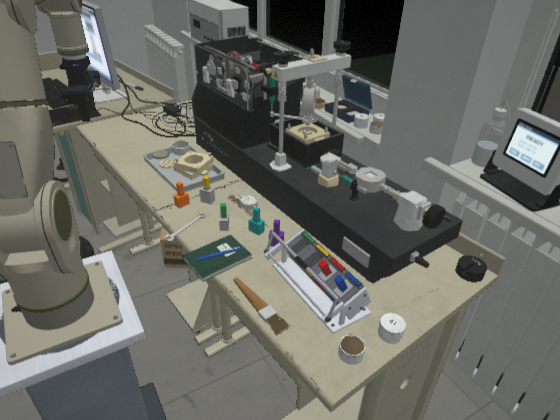

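View pics/top0.png

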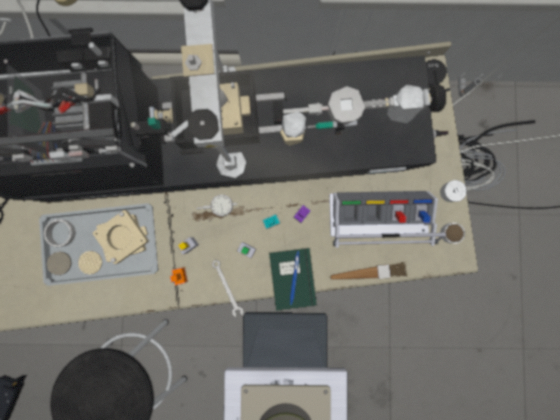

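The scene view shows the green block at about (224,217), with an orange, a turquoise and a purple look-alike beside it. The top view has block_green at (246,250). The stand spans columns 333–435 with labels green (350,203), yellow, red, blue from left to right, and the bar sleeve is near (390,236). I'll get coarse positions from this, then close views with the wrist camera.

```bash
cat > h.py <<'E'
from workcell import bot
import cv2,numpy as np
from scipy.spatial.transform import Rotation as R
np.set_printoptions(precision=4,suppress=True)
def cam(n):
    c=bot.get_calibration(n)
    if n!="wrist": return c["K"],c["cam_to_world"]
    T=np.eye(4);T[:3,:3]=R.from_rotvec(bot.current_tcp_rot()).as_matrix();T[:3,3]=bot.current_tcp_pos()
    return c["K"],T@c["T_tool_cam"]
def ray(uv,K,T):
    d=np.array([(uv[0]-K[0,2])/K[0,0],-(uv[1]-K[1,2])/K[1,1],-1.]);return T[:3,3],T[:3,:3]@d
def onplane(uv,z,K,T):
    o,d=ray(uv,K,T);return o+d*(z-o[2])/d[2]
def proj(P,K,T):
    p=(np.atleast_2d(P)-T[:3,3])@T[:3,:3];return np.c_[K[0,0]*p[:,0]/-p[:,2]+K[0,2],K[1,1]*-p[:,1]/-p[:,2]+K[1,2]]
def down(yaw,tilt=0):  # tool z down, tool x at 'yaw'
    return (R.from_euler('z',yaw)*R.from_euler('x',np.pi)).as_rotvec()
def snap(n,f):
    kt=cam(n);im=bot.get_image(n);cv2.imwrite(f,im);np.savez(f[:-4]+".npz",K=kt[0],T=kt[1]);return im,*kt
E
python3 - <<'E'
from h import *
im,K,T=snap("top","pics/t1.png")
print("block top",onplane((246,250),.08,K,T))
for n,u in dict(green=(350,203),yel=(375,202),red=(399,202),blue=(422,201)).items(): print(n,onplane(u,.09,K,T))
for s in ("block_green","stand","block_yellow"):
    print(s,[(round(float(r["conf"]),2),r["box"]) for r in bot.regions_of(s,"top")])
g=onplane((246,250),.08,K,T)
# look pose: camera ahead of tool x by ~.08+tilt; place tool so cam looks at block
bot.move_pose([g[0]-.0,g[1],.33],down(np.pi))
Tc=cam("wrist");print(proj([g,[.43,-.25,.08]],*Tc), bot.current_tcp_pos())
snap("wrist","pics/w1.png")
E
```

```text
block top [0.4624 0.0996 0.08  ]
green [ 0.5801 -0.1546  0.09  ]
yel [ 0.5832 -0.2161  0.09  ]
red [ 0.5839 -0.2751  0.09  ]
blue [ 0.5869 -0.3318  0.09  ]
block_green [(0.74, [236.9, 245.6, 21.7, 10.4]), (0.73, [263.1, 213.6, 18.9, 16.0]), (0.63, [168.5, 266.3, 20.2, 22.1]), (0.44, [296.4, 205.6, 15.2, 13.8])]
stand [(0.69, [327.6, 190.9, 119.7, 57.0])]
block_yellow [(0.59, [178.2, 236.3, 20.3, 18.2]), (0.48, [333.8, 235.1, 115.4, 13.5])]
[[278.8829 166.8759]
 [-50.6438 136.5594]] [0.4623 0.1006 0.3298]
```

View pics/w1.png

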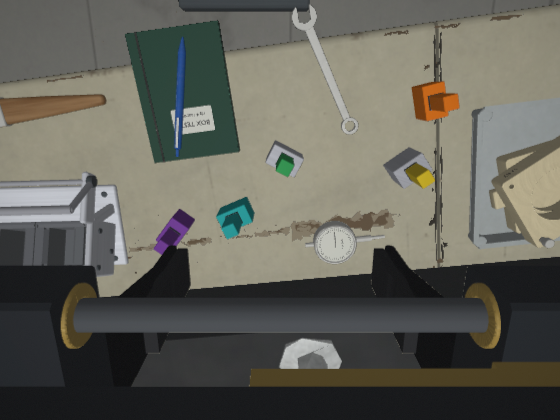

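The wrist view shows the green block at (285,158), upright, with its steel body turned roughly 25–30°. The gripper hides only the rows below 270. Next I'll look at the stand from the wrist, and view both crops enlarged.

Run:
```python
from h import *
bot.move_pose([.47,-.25,.33],down(np.pi))
im,K,T=snap("wrist","pics/w2.png")
print(bot.current_time(),bot.current_tcp_pos(),bot.current_joints())
a=cv2.imread("pics/w1.png")[125:195,240:330]
cv2.imwrite("pics/w1c.png",cv2.resize(a,None,fx=8,fy=8,interpolation=cv2.INTER_CUBIC))
```

```text
3.7083 [ 0.4708 -0.2484  0.3298] [-0.4179  0.094   0.8923  1.5789 -0.0736  1.5041  2.0505]
```

View pics/w2.png

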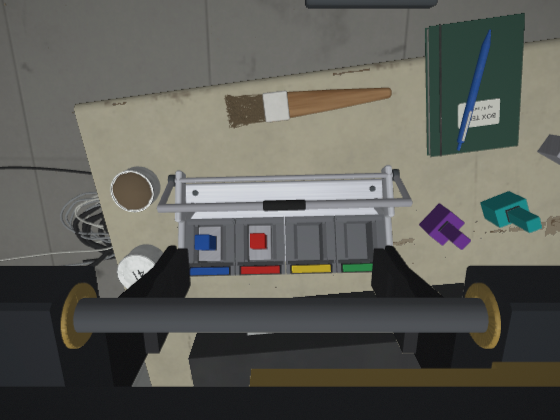

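View pics/w1c.png

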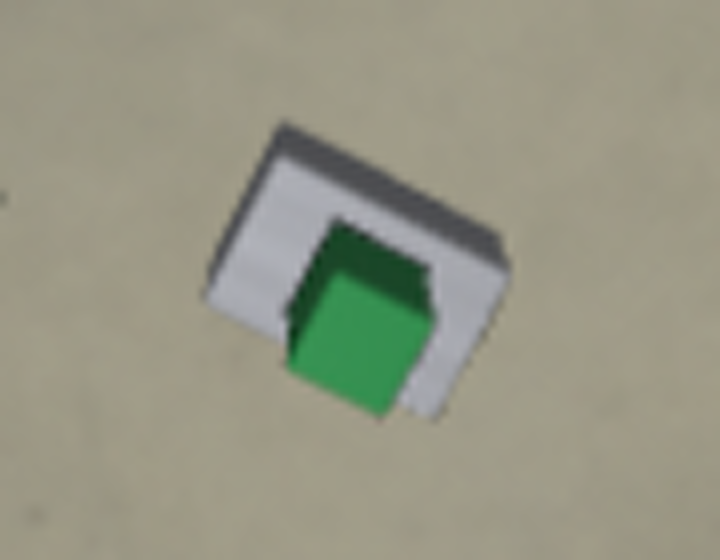

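The stand sits squarely in the wrist view: mouths along row ~240, green pocket centre ~(358,240), label (357,268), sleeve ~(284,205), red and blue grips at (258,241) and (205,242). The block crop gives clear body-top and grip-top corners. I'll measure the block and enlarge the stand.

Run:
```python
from h import *
d=np.load("pics/w1.npz");K,T=d["K"],d["T"]
f=lambda pts,z:np.array([onplane((240+(x+.5)/8-.5,125+(y+.5)/8-.5),z,K,T) for x,y in pts])
b=f([(278,155),(510,272),(434,420),(207,297)],.038);g=f([(340,270),(435,318),(384,415),(290,365)],.08)
for q in (b,g):
    print(q.mean(0),[np.linalg.norm(q[i]-q[i-1]) for i in range(4)],[np.degrees(np.arctan2(*(q[i]-q[i-1])[1::-1])) for i in range(4)])
a=cv2.imread("pics/w2.png")[165:280,150:415]
cv2.imwrite("pics/w2c.png",cv2.resize(a,None,fx=3,fy=3,interpolation=cv2.INTER_CUBIC))
```

```text
[0.463  0.1059 0.038 ] [np.float64(0.023710589376171542), np.float64(0.038643170151240365), np.float64(0.025153915392446727), np.float64(0.03896593038246488)] [np.float64(153.1919950328942), np.float64(63.29743790859104), np.float64(-26.127564537363007), np.float64(-118.82351977037168)]
[0.4629 0.1061 0.08  ] [np.float64(0.014710846341167455), np.float64(0.014467824923722665), np.float64(0.015091739290249335), np.float64(0.014615141512862025)] [np.float64(152.53489098579666), np.float64(63.064137717636356), np.float64(-26.911365432597048), np.float64(-118.43170281271551)]
```

View pics/w2c.png

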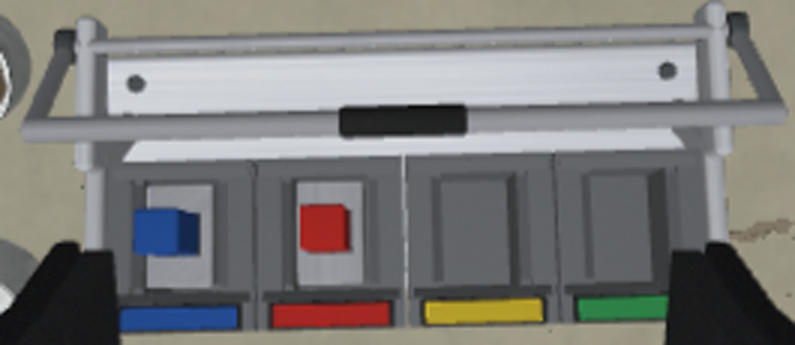

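Block fit: centre (0.463, 0.106), body x axis at 62°, sizes right to about 2 mm. The top view differs by a few mm, so I'll cross-check it. Crop corners (3x, offset 150,165) fit the stand: red and blue shoulders and grip tops, and the middle divider at column 404.

```bash
cat > fit.py <<'E'
from h import *
from scipy.optimize import least_squares
ry=R.from_euler('y',-np.radians(25)).as_matrix()   # mouth axes in stand frame (z leans to -x)
def mouth(p,k):  # k = row offset
    Rs=R.from_euler('z',p[2]).as_matrix()
    return np.array([p[0],p[1],0])+Rs@np.array([0,k,.082]), Rs@ry
def pts(p,k,loc):
    o,M=mouth(p,k);return o+np.array(loc)@M.T
sq=lambda a,b,z:[(-a,b,z),(-a,-b,z),(a,-b,z),(a,b,z)]
E
python3 - <<'E'
from fit import *
d=np.load("pics/w2.npz");K,T=d["K"],d["T"]
cr=lambda L:np.array([(150+(x+.5)/3-.5,165+(y+.5)/3-.5) for x,y in L])
# image up = front(-x), image left = -y ; order: (front,left=-y)...
S=lambda a,b,z:[(-a,-b,z),(-a,b,z),(a,b,z),(a,-b,z)]
blueg=cr([(134,210),(181,209),(183,254),(136,254)]);redg=cr([(300,205),(347,205),(347,250),(300,251)])
blues=cr([(147,184),(213,184),(211,289),(145,289)]);reds=cr([(297,182),(363,181),(361,283),(298,286)])
obs=np.r_[blueg,redg,blues,reds]
model=lambda p:np.r_[pts(p,-.087,S(.008,.008,.042)),pts(p,-.029,S(.008,.008,.042)),pts(p,-.087,S(.02,.013,0)),pts(p,-.029,S(.02,.013,0))]
r=least_squares(lambda p:(proj(model(p),K,T)-obs).ravel(),[.55,-.25,0],loss='soft_l1')
print(r.x,np.degrees(r.x[2]));print((proj(model(r.x),K,T)-obs).round(1).tolist())
print("green mouth",mouth(r.x,.087)[0]);np.save("stand.npy",r.x)
im=cv2.imread("pics/t1.png");d=np.load("pics/t1.npz");Kt,Tt=d["K"],d["T"]
h=cv2.cvtColor(im,cv2.COLOR_BGR2HSV).astype(int)
def cen(lo,hi,box,vmin,z):
    x,y,w,hh=box;s=h[y:y+hh,x:x+w];m=(s[...,0]>=lo)&(s[...,0]<=hi)&(s[...,1]>120)&(s[...,2]>vmin)
    v,u=np.nonzero(m);c=(u.mean()+x,v.mean()+y);return c,m.sum(),onplane(c,z,Kt,Tt)
print(cen(50,80,(236,240,22,20),90,.08))
gz=lambda k:pts(r.x,k,[(0,0,.042)])[0]
for n,lo,hi,k,b in (("red",0,8,-.029,(392,208,18,18)),("blue",105,130,-.087,(415,206,20,20))):
    g=gz(k);print(n,cen(lo,hi,b,120,g[2]),g,proj(g,Kt,Tt))
print("grip by wrist in top",proj([.463,.106,.08],Kt,Tt))
A=cv2.resize(im[185:260,230:330],None,fx=4,fy=4,interpolation=cv2.INTER_CUBIC)
ov=cv2.imread("pics/w2.png");ov=cv2.resize(ov[165:280,150:415],None,fx=3,fy=3,interpolation=cv2.INTER_CUBIC)
for k in (-.087,-.029,.029,.087):
  for a,b in ((.022,.01475),(.026,.01875)):
    q=(proj(pts(r.x,k,S(a,b,0)),K,T)-[150,165]+.5)*3;cv2.polylines(ov,[q.astype(int)],True,(0,255,255),1)
Rb=np.array([-.0725,0,.012])
for th in (.9,1.0):
    a=np.arctan2(-.0065,.0545)+th;loc=Rb+.055*np.array([np.cos(a),0,np.sin(a)])
    q=(proj([pts(r.x,y,[loc])[0] for y in(-.13,-.022,.022,.13)],K,T)-[150,165]+.5)*3
    for z in q: cv2.circle(ov,tuple(z.astype(int)),3,(255,0,255),-1)
c=np.zeros((ov.shape[0]+A.shape[0]-100,795,3),np.uint8);c[:ov.shape[0]]=ov;c=c[:ov.shape[0]+200];c[345:545,:400]=A[100:300]
cv2.imwrite("pics/ov.png",c)
E
```

```text
[ 0.5579 -0.2419  0.0214] 1.2247544782629816
[[-0.1, -0.4], [-0.4, -0.4], [-1.2, 0.1], [-1.0, 0.3], [0.1, 0.2], [-0.2, -0.1], [0.0, 0.3], [0.3, 0.3], [-0.1, 0.1], [0.3, -0.3], [0.9, -0.4], [0.1, 0.0], [-0.1, -0.2], [0.4, -0.3], [1.6, 0.7], [-0.2, 0.1]]
green mouth [ 0.556  -0.1549  0.082 ]
((np.float64(244.6153846153846), np.float64(250.15384615384616)), np.int64(26), array([0.462, 0.103, 0.08 ]))
red ((np.float64(401.2153846153846), np.float64(216.76923076923077)), np.int64(65), array([ 0.546 , -0.2713,  0.1201])) [ 0.5408 -0.2713  0.1201] [[401.2447 218.9897]]
blue ((np.float64(425.6949152542373), np.float64(216.59322033898306)), np.int64(59), array([ 0.547 , -0.3295,  0.1201])) [ 0.542  -0.3293  0.1201] [[425.6226 218.7174]]
grip by wrist in top [[243.4088 249.7359]]
```

View pics/ov.png

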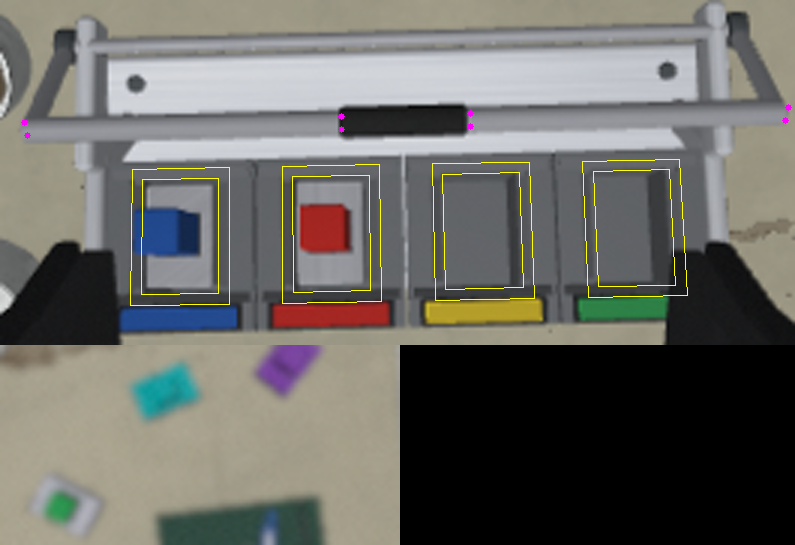

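The overlay fits: mouth outlines and keeper-bar predictions (0.9–1.0 rad) lie on the image to about 1 mm, with the real mouths perhaps 0.5 mm toward −y. The top view agrees on the block to 3 mm. Next I'll check IK for the whole plan, then grasp.

```bash
cat >> fit.py <<'E'
P=np.load("stand.npy")-[0,.0006,0] if __import__('os').path.exists("stand.npy") else None
def tool(k,loc,flip=1):
    """pose with TCP at loc in mouth axes of row offset k, tool z = -mouth z"""
    o,M=mouth(P,k);Rt=M@np.diag([-1,1,-1.]) if flip>0 else M@np.diag([1,-1,-1.])
    return o+M@np.array(loc),R.from_matrix(Rt).as_rotvec()
def bar(th,h):  # TCP loc with fingertips h above the bar axis
    a=np.arctan2(-.0065,.0545)+th;return np.array([-.0725+.055*np.cos(a),0,.012+.055*np.sin(a)+h+bot.finger_overhang])
E
python3 - <<'E'
from fit import *
for y in (62,242): print("pick",y,bot.ik([.463,.1055,.052],down(np.radians(y))),bot.ik([.463,.1055,.25],down(np.radians(y))))
for f in (1,-1):
    for z in (.17,.02): print("place",f,bot.ik(*tool(.087,(0,0,z),f)))
    for th,h in ((1,.04),(0,.004)): print("bar",f,bot.ik(*tool(0,bar(th,h),f)))
E
```

```text
pick 62 [-0.8068  0.2073  0.5324  2.0645 -0.1335  0.9022 -0.6895] [-0.7419 -0.0326  0.4164  1.832   0.0135  1.3394 -0.8175]
pick 242 [-1.0013  0.2355  0.7533  2.0726 -0.2042  0.906   2.518 ] [-1.1579 -0.0705  0.8167  1.8471  0.0528  1.3431  2.2985]
place 1 [-0.6179 -0.4159  0.7627  2.1252  0.2631  0.8999  1.6354]
place 1 [-0.678   0.0946  1.0019  2.1676 -0.4261  0.5439  2.2217]
bar 1 [-0.6097 -0.2032  1.0774  2.1481 -0.0479  0.707   2.1164]
bar 1 [-0.2256  0.1815  0.7497  2.1027 -0.6142  0.6015  2.544 ]
place -1 [-0.1695 -0.2727  0.4206  2.112  -0.0102  0.8587 -1.2836]
place -1 [-0.9249  0.1724  1.2945  2.1724 -0.5939  0.5805 -0.7718]
bar -1 [-0.5027 -0.1597  0.9883  2.1461 -0.1248  0.7067 -0.9645]
bar -1 [-0.6574  0.4116  1.306   2.1147 -0.9975  0.7702 -0.2989]
```

All reachable; the flipped variant (yaw 62°, flip −1) keeps the last joint well inside its range. Now I'll grasp.

Run:
```python
from fit import *
o=down(np.radians(62.5))
bot.move_pose([.463,.1055,.20],o)
bot.move_linear([.463,.1055,.115],o)
print(bot.move_linear([.463,.1055,.052],o,speed=.08,guard=8),bot.current_tcp_pos())
bot.clamp(30);print("w",bot.current_grip_width(),bot.current_gripper_force())
bot.move_linear([.463,.1055,.25]);print("w",bot.current_grip_width(),bot.current_gripper_force(),bot.current_ft_force())
bot.move_pose(*tool(.087,(0,0,.16),-1))
bot.move_linear(tool(.087,(0,0,.092),-1)[0],speed=.1)
print(bot.current_time(),bot.current_tcp_pos(),tool(.087,(0,0,.092),-1)[0],bot.current_joints())
snap("scene","pics/s3.png")
a=snap("wrist","pics/w3.png")[0]
s=cv2.imread("pics/s3.png")[210:330,240:390]
cv2.imwrite("pics/c3.png",np.hstack([cv2.resize(s,(400,320)),cv2.resize(a,(400,320))]))
```

```text
False [0.4634 0.1056 0.0524]
w 0.015972808441943095 29.929733938952268
w 0.015759127585759446 29.928917238939903 [ 0.0105 -0.9791 -3.2056]
12.25 [ 0.5174 -0.1562  0.1658] [ 0.5172 -0.1564  0.1654] [-0.5959 -0.1816  0.8386  2.1605  0.0251  0.6819 -1.3015]
```

View pics/c3.png

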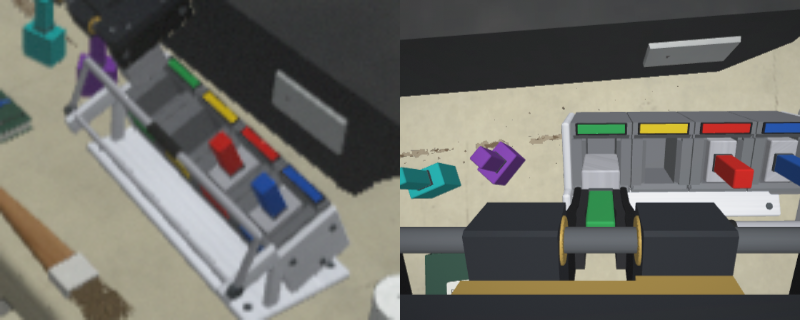

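The block is held (grip width 16 mm, 3.2 N weight) and, in the wrist half, lines up with the green label (column ~601 for both). Now I'll insert it with a force guard.

Run:
```python
from fit import *
o,M=mouth(P,.087)
f0=bot.current_ft_force()
for zb in (.01,0,-.005,-.012,-.02,-.03):
    h=bot.move_linear(tool(.087,(0,0,zb+.052),-1)[0],speed=.04,guard=10)
    print(zb,h,M.T@(bot.current_tcp_pos()-o)-[0,0,.052],M.T@(bot.current_ft_force()-f0),M.T@bot.current_torque())
    if h:break
print(bot.current_time())
```

```text
0.01 False [ 0.0001 -0.      0.0101] [-0.1061  0.3347  0.8468] [-0.0274  0.8889 -0.0004]
0 False [-0.0001 -0.0001  0.    ] [ 0.2915 -0.1196  1.1059] [-0.0452  0.9015  0.0017]
-0.005 False [-0.0001 -0.0001 -0.0049] [-0.034   0.7377 -0.604 ] [-0.034   0.9397  0.0043]
-0.012 False [-0.0001 -0.0001 -0.0119] [-0.4949  0.0729 -0.3487] [-0.0582  0.9698  0.0151]
-0.02 False [-0.0001 -0.0002 -0.0199] [-1.2205  0.7572  0.0288] [-0.019   0.9458  0.0275]
-0.03 False [-0.0001 -0.0002 -0.0299] [ 0.0727 -0.098   0.7355] [-0.0799  0.9508 -0.0585]
15.0
```

Run:
```python
from fit import *
o,M=mouth(P,.087)
print(bot.move_linear(tool(.087,(0,0,.016),-1)[0],speed=.03,guard=8),bot.current_ft_force())
bot.gripper_open();bot.wait(.5)
bot.move_linear(tool(.087,(0,0,.11),-1)[0],speed=.15)
bot.move_pose(*tool(0,(-.03,0,.14),-1))
bot.clamp(10)
print(bot.current_time(),bot.current_grip_width(),bot.current_tcp_pos())
a=snap("scene","pics/s4.png")[0][210:330,240:390];b=snap("wrist","pics/w4.png")[0]
cv2.imwrite("pics/c4.png",np.hstack([cv2.resize(a,(380,304)),cv2.resize(b,(405,304))]))
```

```text
False [-0.65    0.3214 -2.8509]
19.95 0.00042164088099520483 [ 0.4715 -0.2444  0.1962]
```

View pics/c4.png

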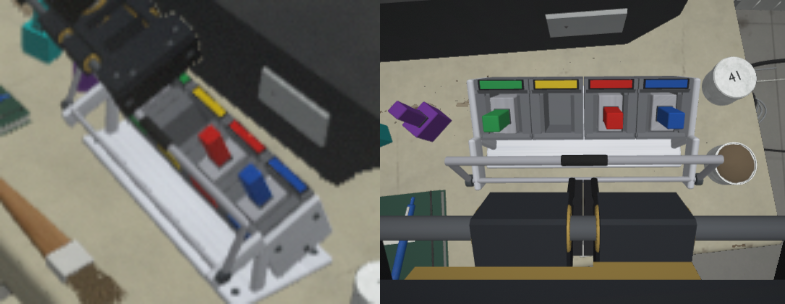

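The green block sits in its pocket like the red and blue ones, and the sleeve (column 584) is aligned with the closed fingers (583). I'll check the seating numerically, then follow the bar's arc down.

Run:
```python
from fit import *
im=cv2.imread("pics/w4.png");d=np.load("pics/w4.npz");h=cv2.cvtColor(im,cv2.COLOR_BGR2HSV).astype(int)
for n,k,lo,hi in (("green",.087,45,85),("red",-.029,0,8),("blue",-.087,100,130)):
    q=proj(pts(P,k,sq(.008,.008,.042)),d["K"],d["T"]);c=q.mean(0);x,y=(c-18).astype(int)
    s=h[y:y+36,x:x+36];m=(s[...,0]>=lo)&(s[...,0]<=hi)&(s[...,1]>110)
    v,u=np.nonzero(m);print(n,c,np.array([u.mean()+x,v.mean()+y])-c,m.sum(), u.max()-u.min(),v.max()-v.min())
f0=bot.current_ft_force();M=mouth(P,0)[1]
bot.move_linear(tool(0,bar(1.05,.02),-1)[0],speed=.1)
for th in np.arange(1.0,-.001,-.1):
    hit=bot.move_linear(tool(0,bar(th,.0055),-1)[0],speed=.04,guard=30)
    print(round(th,2),hit,M.T@(bot.current_ft_force()-f0),M.T@bot.current_torque())
    if hit:break
print(bot.current_time())
```

```text
green [152.8132 166.6134] [3.4306 0.3775] 771 28 31
red [324.037 166.489] [-2.0198 -3.859 ] 754 27 29
blue [409.6988 166.4268] [-4.7025 -3.391 ] 811 30 29Traceback (most recent call last):
  File "<stdin>", line 10, in <module>
workcell.IKError: the arm cannot follow that straight line within its joint ranges
```

The green grip top reads about 4 px off relative to red and blue. That could be slack, or the block not fully home. I'll touch its top gently with the closed fingertips: home means contact at TCP z = 0.050 in mouth axes, and the same push would send it home.

Run:
```python
from fit import *
o,M=mouth(P,.087)
bot.move_pose(*tool(.087,(0,0,.09),-1))
hit=bot.move_linear(tool(.087,(0,0,.044),-1)[0],speed=.02,guard=6)
print(hit,M.T@(bot.current_tcp_pos()-o),M.T@bot.current_ft_force())
bot.move_linear(tool(.087,(0,0,.11),-1)[0],speed=.15)
bot.move_pose(*tool(0,bar(1.05,.05),-1));q=bot.current_joints();print(q)
for th,hh in ((1.05,.02),(1,.0055),(.8,.0055),(.5,.0055),(.2,.0055),(0,.0055)):
  for f in (1,-1): print(th,f,bot.ik(*tool(0,bar(th,hh),f)))
print(bot.current_time())
```

```text
True [0.     0.     0.0508] [-1.8404  1.0503 12.7883]
[-0.5866 -0.2488  1.0411  2.1489  0.0147  0.7337 -1.0771]
1.05 1 [ 1.7738  0.1271 -1.278   2.0668 -0.1595  0.6665  2.2204]
1.05 -1 [-0.7133 -0.1629  1.1973  2.1588 -0.1035  0.6647 -0.9715]
1 1 [ 1.6788  0.1819 -1.2174  2.0658 -0.0705  0.6305  2.1411]
1 -1 [-0.7956 -0.0562  1.3189  2.158  -0.2865  0.6419 -0.8168]
0.8 1 [ 1.6328  0.2219 -1.2007  2.0508  0.0028  0.6214  2.0714]
0.8 -1 [-0.2187  0.0381  0.7385  2.1298 -0.4133  0.6427 -0.7446]
0.5 1 [-0.6367  0.1645  1.2113  2.1239 -0.6371  0.6751  2.5818]
0.5 -1 [-0.7228  0.2309  1.3313  2.1252 -0.7415  0.7136 -0.4752]
0.2 1 [-0.4656  0.1896  1.0212  2.1115 -0.6622  0.6465  2.5894]
0.2 -1 [-0.0366  0.1306  0.54    2.0964 -0.4985  0.6015 -0.6953]
0 1 [ 1.547   0.4066 -1.2118  2.0238  0.3471  0.5855  1.7804]
0 -1 [-0.3263  0.1948  0.8642  2.1065 -0.6539  0.6168 -0.5632]
24.025
```

Contact came at 0.0508 (expected 0.050), so the green block is home. The bar approach only suffers from the elbow choice (joint 3 near its limit), so I'll look for a better elbow solution.

Run:
```python
from fit import *
S=[]
for i in range(25):
    q=bot.ik(*tool(0,bar(1.05,.05),-1))
    if q is not None:S.append(q)
S=np.array(S);S=S[np.argsort(abs(S[:,2]))];print(len(S),S[:3],S[-1])
q=S[0]
if abs(q[2])<.8:
    bot.set_joints(q);print("at",bot.current_joints())
    for th in (1,.5,0):print(bot.ik(*tool(0,bar(th,.0055),-1)))
    try:
        bot.move_linear(tool(0,bar(1.05,.02),-1)[0],speed=.1);print("ok",bot.current_joints())
    except bot.IKError as e:print(e)
print(bot.current_time())
```

```text
25 [[-0.586  -0.2511  1.0388  2.1481  0.016   0.7346 -1.0778]
 [-0.586  -0.2511  1.0388  2.1481  0.016   0.7346 -1.0778]
 [-0.586  -0.2511  1.0388  2.1481  0.016   0.7346 -1.0778]] [-0.586  -0.2511  1.0388  2.1481  0.016   0.7346 -1.0778]
24.025
```

Run:
```python
from fit import *
bot.set_joints([-0.0366,.1306-.38,.54,2.0964,-.4985,.6015,-.6953])
print(bot.current_tcp_pos())
q=bot.ik(*tool(0,bar(1.05,.05),-1));print(q)
if abs(q[2])<.9:
    bot.set_joints(q);print(bot.current_tcp_pos(),tool(0,bar(1.05,.05),-1)[0])
    try:
        bot.move_linear(tool(0,bar(1.05,.02),-1)[0],speed=.1);print("ok",bot.current_joints())
    except bot.IKError as e:print(e)
print(bot.current_time())
```

```text
[ 0.5498 -0.2417  0.3041]
[ 0.0783 -0.0922  0.4414  2.1283 -0.2729  0.7378 -0.8546]
[ 0.4746 -0.2443  0.1694] [ 0.4737 -0.2443  0.1687]
ok [ 0.0668 -0.026   0.4517  2.1361 -0.337   0.6767 -0.8024]
25.9
```

Good elbow posture now; pressing the bar along its arc.

Run:
```python
from fit import *
f0=bot.current_ft_force();o,M=mouth(P,0)
for th in list(np.arange(1.0,.05,-.1))+[.03,-.02]:
    try: hit=bot.move_linear(tool(0,bar(th,.0055),-1)[0],speed=.04,guard=30)
    except bot.IKError as e: print(th,e);break
    print(round(th,2),hit,M.T@(bot.current_tcp_pos()-o)-bar(th,.0055),M.T@(bot.current_ft_force()-f0))
    if hit:break
print(bot.current_time(),bot.current_joints())
```

```text
1.0 False [-0.0002  0.     -0.0002] [-0.4921 -0.4036  0.7416]
0.9 False [ 0.0003 -0.0001 -0.    ] [-1.0524  0.1485  0.9734]
0.8 False [ 0.0003  0.     -0.0001] [0.6569 0.1903 0.897 ]
0.7 False [ 0.0001  0.0001 -0.0003] [-0.1182 -0.2049  1.7969]
0.6 False [-0.0001  0.0001 -0.0003] [-0.0518 -0.1977  0.555 ]
0.5 False [-0.0001  0.     -0.0003] [-0.7737  0.3327  0.4723]
0.4 False [-0.0001  0.     -0.0003] [-0.4354  0.8392  0.5787]
0.3 False [-0.0001  0.0001 -0.0003] [-0.8951 -0.0742 -0.0965]
0.2 False [-0.0002  0.0001 -0.0003] [ 0.5225 -0.2493  0.4789]
0.1 False [-0.0002  0.0001 -0.0003] [-0.9482 -0.5492  0.1712]
0.03 False [-0.0002  0.     -0.0002] [-0.6364 -0.0063  0.9431]
-0.02 False [ 0.0002 -0.0001  0.0008] [-4.4441  3.2176 21.0636]
29.5083 [ 0.0676  0.1542  0.4274  2.0904 -0.5067  0.578  -0.6902]
```

At the end, 21 N showed the stop. Now I'll retreat straight out and check with the last picture.

Run:
```python
from fit import *
bot.move_linear(tool(0,bar(0,.10),-1)[0],speed=.12)
q=bot.current_joints();print(q,bot.current_tcp_pos())
bot.move_pose([.44,-.25,.33],R.from_matrix(R.from_euler('z',P[2]).as_matrix()@np.diag([1,-1,-1.])).as_rotvec()) if bot.ik([.44,-.25,.33],R.from_matrix(R.from_euler('z',P[2]).as_matrix()@np.diag([1,-1,-1.])).as_rotvec()) is not None else print("noik")
im,K,T=snap("wrist","pics/w5.png")
big=cv2.resize(im,(784,588))
for th,col in ((0,(255,0,255)),(.1,(0,255,255))):
    for y in (-.125,-.06,0,.06,.125):
        b=bar(th,0)-[0,0,bot.finger_overhang];u=proj(pts(P,y,[b]),K,T)[0]*1.4;cv2.circle(big,tuple(u.astype(int)),2,col,-1)
cv2.imwrite("pics/w5b.png",big);print(bot.current_time())
```

```text
[ 0.0498 -0.0606  0.4507  2.0843 -0.2769  0.75   -0.8756] [ 0.4936 -0.2436  0.1764]
31.2583
```

View pics/w5b.png

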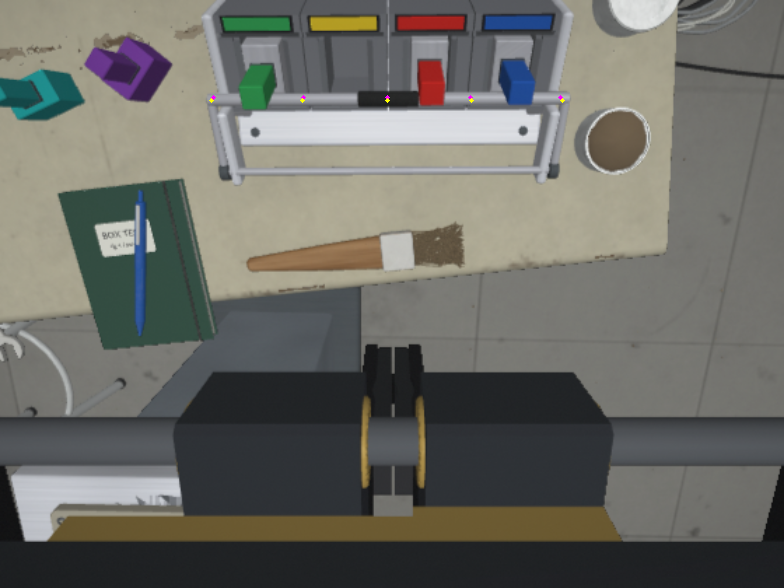

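The bar (row ~99) lies level on the predicted closed positions, with the green block seated and the others untouched. The 21 N reaction came at the height expected for the stop. Handing in.

```bash
python3 -c "
from workcell import bot
print(bot.close_job())"
```

```text
the job is handed in; nothing more can be done
None
```

I put the green block in its green-labelled pocket and let it go: a fingertip touch put it within about 1 mm of fully home. I then pressed the keeper bar near its middle down to its stop (21 N reaction there), where it looked level in the last picture, and handed the job in; no verdict was returned.

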